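Counter-hold the hidden bolt head behind the furnace clamp bracket

TASK

The nut on the front of the clamp bracket is about to be tightened, so the square bolt head hidden behind the bracket must be kept from turning. Slide the flat metal cover by its tab all the way open, reach down into the narrow gap between the bracket and the blue terminal box, grip the bolt head by its two side flats, turn it back until those flats stand upright, and finish while still holding it so, without letting go. Leave the other things on the bench where they are.

Things in the scene. Friction and masses are not known exactly. Their poses are not given: they have to be found in the camera images.
- fixture: Fixed clamp fixture; origin on the table straight below the bolt head's centre, z up, x from bracket to terminal box (away from the robot), y along the gap. Base plate 12 mm thick, x -65 to 120, y -50 to 210. The gap between bracket and box is 50 mm wide (x -25 to 25), open at both ends, its floor 12 mm above the table.
- bracket_top (a point): Middle of the steel bracket plate's top edge, 123 mm above the table. Plate 80 mm wide (fixture y -40 to 40), 8 mm thick (x -33 to -25). In front of it, around the bolt axis, a grey spring drum 52 mm across at x -75 to -53; the bolt end reaches x -86.
- box_top (a point): Middle of the blue terminal box's top, 123 mm above the table. Box at fixture x 25 to 115, y -45 to 205 mm; on it an aluminium guide strip for the cover at x 60 to 86, up to 135 mm above the table.
- cover (a joint): Slide of the aluminium cover, m: 0 = closed over the gap (start), 0.13 = fully open at its stop. It moves along fixture +y and stays where left; about 2 N moves it. Plate 108 x 90 x 4 mm (fixture x -34 to 74, y -45 to 45 when closed), upper face 129 mm above the table.
- tab (a point): Grip point of the cover's tab, an upright plate 12 mm thick (fixture y), 30 mm wide (x), 36 mm tall, standing on the cover from 129 to 165 mm above the table; this point is on its middle plane, 14 mm below its top (151 mm above the table). Closed, it lies at fixture x 0, y 30 mm.
- bolt (a joint): Turn of bolt, head and nut together, rad, right-handed about fixture x. 0 = two head flats upright (normals along fixture y). Starts at 0.20 to 0.34: the head's upper side leans to fixture -y. If let go, the spring drum pulls it back to about 0.2 (up to 0.2 N m turns it to 0). Stops at -0.5 and 0.5.
- head: Square steel bolt head 24 x 24 mm across flats, 22 mm long along the bolt axis, 14 mm clear of bracket and box; origin at its centre, 105 mm above the table, 18 mm below the bracket's top. Its frame turns with the bolt: x along the axis, y and z normal to its flats (y level, z up at 0). Hidden under the closed cover, seen from above once open.
- tin: bystander: loose tin, 54 mm across, 65 mm tall, standing on the base plate in front of the terminal box; origin under its centre
- spanner: bystander: loose spanner 170 mm long lying flat in front of the fixture; origin under its middle
- mould_near: bystander: loose square casting mould 80 x 80 x 61 mm beside the fixture (its -y side); origin under its centre
- mould_far: bystander: another such mould, further to the robot's right; origin under its centre
- crucible: bystander: loose grey cup-shaped crucible, 80 mm across, 100 mm tall, to the robot's left; origin under its centre
- brush: bystander: loose hand brush lying to the robot's left; origin under its middle
- jar: bystander: loose jar, 70 mm across, 110 mm tall, behind the fixture; origin under its centre

How it is judged (in metres and radians):
On the way:
1. the cover is slid all the way open (at least 118 of its 130 mm) (value of joint cover above 0.118 m), for 0.2 s.
At the end, for the whole second after the job is handed in: Cover still open (at least 110 mm); the bolt head is between the fingers (grasp point within 20 mm of its centre, fingers pressing on it with more than 4 N), its flats upright within 0.12 rad and not turning (under 0.05 rad/s), all through the last second (value of joint cover above 0.11 m and value of joint bolt between -0.12 and 0.12 rad and velocity of joint bolt between -0.05 and 0.05 rad/s and contact force between the fingers and head above 4 N and distance between the grasp point and head below 0.02 m); the arm keeps its last pose, push and grip.
It fails at once if one of the loose bystanders (tin, spanner, moulds, crucible, brush, jar) is shifted by more than 30 mm (distance of any of tin, spanner, mould_near, mould_far, crucible, brush, jar from where it was at the start of the episode above 0.03 m).
It also fails if it takes over 48 s, if anything falls off the work surface, if the arm or the gripper's body presses on something with over 40 N, if the wrist force passes 120 N, or if a joint passes its speed limit or range.

ROBOT

A 6-joint arm with a two-finger parallel gripper is mounted at the origin on the work surface. World frame = base frame: x ahead of the robot, y to its left, z up, the work surface at z = 0. Lengths are in mm, angles in rad, forces in N, time in s.
With the tool pointing down it reaches from about 350 to 775 mm from the base axis. Payload 7.3 kg.
Tool frame: the origin (TCP) lies at the very end of the fingers, on their centre line; the grasp point (between the pads) lies 19 mm behind it (bot.grip_point_offset is the distance from the TCP to the grasp point, in mm); z points along the fingers, y is the line along which they close (so a half turn about z gives the same grasp; the last joint's range is limited). The gripper opens to 92 mm and grips with 3 to 60 N. Pads are 19 mm wide; open, the fingers measure 130 mm over their backs; the gripper's body (75 mm by 190 mm) begins 47 mm behind the grasp point.
Start: joints at [1.131, 0.342, 1.524, -0, 1.275, -0.146], TCP at [152.021, 502.528, 226.741] pointing down, gripper open.
Joint ranges: [-2.53, 2.53], [-0.77, 2.02], [0.04, 2.7], [-1, 4.14], [0.28, 2.66], [-3.11, 3.11]. Speed limits (rad/s): [2.57, 2.57, 3.14, 3.14, 3.14, 3.14].

INTERFACE

Orientations are given as [roll, pitch, yaw] about the fixed x, y, z axes, in that order (R = Rz(yaw) Ry(pitch) Rx(roll)).
In Python, from plant import bot gives the robot as it stands. The module is installed in compiled form; this text tells all that it offers.
- The arm moves only by the shell command python3 -m jog 'ROWS' [OPENING]. ROWS is JSON, a list of rows, each a list of 6 numbers: the shift along the tool's x, y, z in mm, then the turn, a rotation vector about the tool's x, y, z in rad. In form: [[dx, dy, dz, rx, ry, rz], ...]. A call has 1 to 12 rows; each row shifts and turns the commanded pose from where the row before left it, along the tool's axes as they then stand; what a row does not reach is not made up. A row lasts 1/10 s, in which the tool goes at most 50 mm and 8.59 degrees, less where a joint would pass 70% of its speed; a pose out of reach is approached as far as the arm can. A call with a gripper value outside its range is refused whole. OPENING is the opening in per cent of the stroke, from 0 (shut) to 100 (fully open), set as the call begins (- or left out, the last holds). The fingers move at their own pace and stop on an object; the grip force is fixed at half the most. Time passes only in rows, so rows that do not move let the fingers close. It gives the time, the measured TCP pose, the force, the opening and the grip force at its end, in the units of the state.
- bot.get_obs(): the state, without advancing time (a new reading comes with each control period).
- bot.capture(name): name is "scene" or "top" or "wrist"; returns the picture (400x640x3 uint8, red, green, blue); there is no depth.
- bot.camera_model(name): a dict with "fx", "fy", "cx", "cy" (pixels), "dist_coeffs" ([k1, k2, p1, p2, k3] as OpenCV has them; the pictures are not rectified), "position" and "orientation" of the camera in the world; the wrist camera has in their place "T_tool_cam" (4x4, takes a point from camera to tool coordinates, whose origin is the TCP and whose axes are the flange's). Camera axes: x right, y down, z forward; pixel columns grow to the right and rows downward; lengths in mm; the calibration is good to about 2 mm. A picture is of the moment at which its call begins: read the wrist's pose just before it. camera_model takes no time and is no camera call.
- bot.close_job(): hands the job in; it is judged then, once.
Trained networks look in the newest picture that a camera, given by its name, has taken for a name from the list of things; names that differ only in an ending like _2 or _b are one class to them, and where a whole thing is asked for, a point or a joint stands for the part that bears it (a point fixed in the world has none). Each returns a list of dicts, best first, with "p" (0 to 1); they miss things now and then, are a little off and sometimes report something else, mostly with a low value. They report only what shows in the picture. A call takes as long as a camera call.
- bot.outline_of(target, camera): "mask" (400x640 bool, what is visible of it) and "pixel" ([column, row] in pixels, amid what is visible of it).
The state is a dict: "time": time; "joint_positions": joint angles; "dq": joint speeds; "tau": joint torques, N m; "tool_pos": TCP position; "tcp_rot": TCP orientation; "contact_force": force on the tool from outside, world axes, zero at the start; "moment": the same for the moment, N m; "grip_width": finger opening in mm; "finger_force": force on a finger pad.
Only numpy, scipy, OpenCV 4.12 (cv2) and the standard library are available. Lean on these libraries where they do the work, as an engineer would, in place of code of your own. Each camera call takes 0.05 s, during which the arm holds its last target. There are 200 camera calls.

## Working session

There is one attempt and no reset: what is moved stays moved. The work goes in short steps, Python scripts to look and compute and a shell command to move; the robot and the scene stay as the last step left them, time stands still between calls to the robot, and variables do not carry over. Pictures are saved under pics/ and viewed, at most 10 in all, crops included, and the job is handed in when it is done.

```bash
mkdir -p pics; cat > h.py <<'E'
import numpy as np, cv2
from scipy.spatial.transform import Rotation as R
from plant import bot
def rot(o): 
    o=np.array(o,float); return o if o.shape==(3,3) else R.from_euler('xyz',o).as_matrix()
def cam(name,obs=None):
    m=bot.camera_model(name)
    K=np.array([[m['fx'],0,m['cx']],[0,m['fy'],m['cy']],[0,0,1]]);d=np.array(m['dist_coeffs'],float)
    if 'T_tool_cam' in m:
        T=np.eye(4);T[:3,:3]=rot(obs['tcp_rot']);T[:3,3]=obs['tool_pos'];T=T@np.array(m['T_tool_cam'])
    else:
        T=np.eye(4);T[:3,:3]=rot(m['orientation']);T[:3,3]=m['position']
    return K,d,T
def ray(c,px):
    K,d,T=c;u=cv2.undistortPoints(np.array([[px]],float),K,d)[0,0]
    v=T[:3,:3]@np.array([u[0],u[1],1]);return T[:3,3],v
def onz(c,px,z):
    p,v=ray(c,px);return p+v*(z-p[2])/v[2]
def proj(c,P):
    K,d,T=c;Ti=np.linalg.inv(T);r,_=cv2.Rodrigues(Ti[:3,:3])
    return cv2.projectPoints(np.array(P,float).reshape(-1,3),r,Ti[:3,3],K,d)[0][:,0]
def save(n,im): cv2.imwrite('pics/'+n+'.png',im[:,:,::-1])
E
python3 - <<'E'
from h import *
o=bot.get_obs();print(o)
for n in('scene','top','wrist'):
    im=bot.capture(n);save(n+'0',im);print(n,bot.camera_model(n))
    if n!='wrist':
        for t in('tab','cover','box_top','bracket_top','bolt','tin','spanner','mould_near'):
            r=bot.outline_of(t,n)
            for a in r[:2]: print(t,round(a['p'],2),a['pixel'],a['mask'].sum())
E
```

```text
{'time': 0.0, 'joint_positions': array([ 1.13097367e+00,  3.42730684e-01,  1.52499982e+00, -1.10456261e-06,
        1.27537805e+00, -1.46043949e-01]), 'dq': array([1.99083171e-04, 1.58352774e-03, 1.11616566e-05, 1.73652919e-06,
       5.71672494e-04, 2.09769305e-04]), 'tau': array([-5.43943825e-04, -4.31248355e+01, -2.44217777e+01,  7.19388644e-02,
        5.59698092e-02, -1.19373485e-04]), 'tool_pos': array([151.85678109, 502.147365  , 226.04682415]), 'tcp_rot': array([-3.14009274e+00, -2.19556936e-04,  2.84781410e+00]), 'contact_force': array([-0.72958245, -0.182442  , -0.07474344]), 'moment': array([-0.00371617, -0.02868911,  0.00022015]), 'finger_force': 0.0, 'grip_width': 92.36508210223849}
scene {'fx': 471.50558303243577, 'fy': 471.50558303243577, 'cx': 318.1797741281395, 'cy': 203.35670596483035, 'dist_coeffs': array([-0.1360208,  0.       ,  0.       ,  0.       ,  0.       ]), 'position': array([1452.85040374,  438.85357735, 1259.37043825]), 'orientation': array([-2.4203666 , -0.00870165,  2.05974994])}
tab 0.97 [288.2, 189.5] 608
tab 0.46 [301.9, 221.7] 4400
cover 0.81 [290
[... 762 characters left out ...]
98 [327.5, 184.8] 6229
bolt 0.32 [161.2, 210.3] 920
tin 0.87 [300.9, 203.0] 329
spanner 0.86 [354.8, 247.8] 389
mould_near 0.68 [408.6, 180.3] 963
wrist {'fx': 312.70910646997186, 'fy': 312.70910646997186, 'cx': 318.532773287623, 'cy': 198.38424519151962, 'dist_coeffs': array([-0.04958359,  0.        ,  0.        ,  0.        ,  0.        ]), 'T_tool_cam': array([[ 7.12520191e-04, -9.59367424e-01, -2.82158888e-01,
         7.57073859e+01],
       [ 9.99999631e-01,  8.18722605e-04, -2.58492187e-04,
        -8.72495618e-01],
       [ 4.78998844e-04, -2.82158600e-01,  9.59367654e-01,
        -1.58835090e+02],
       [ 0.00000000e+00,  0.00000000e+00,  0.00000000e+00,
         1.00000000e+00]])}
```

```bash
python3 - <<'E'
import cv2,numpy as np
a=cv2.imread('pics/top0.png')[90:300,200:480];cv2.imwrite('pics/top0c.png',cv2.resize(a,None,fx=2.8,fy=2.8,interpolation=cv2.INTER_CUBIC))
E
```

```text
(no output)
```

View pics/top0c.png

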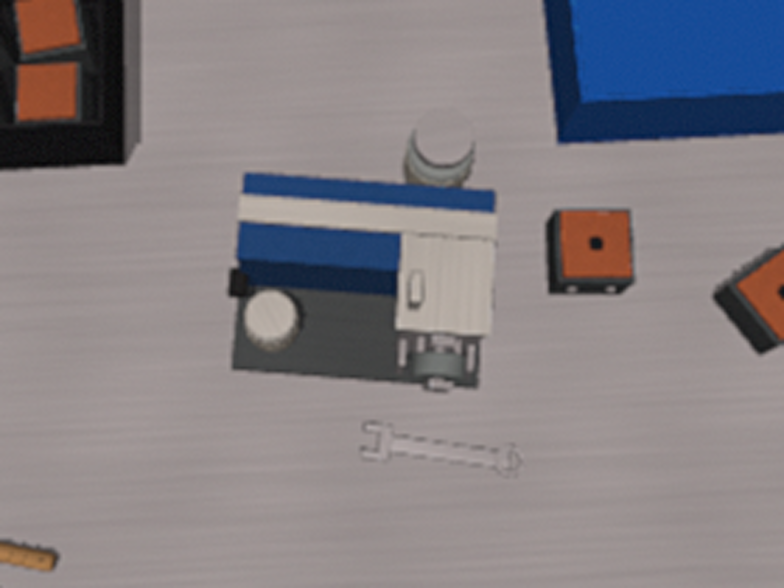

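View pics/scene0.png

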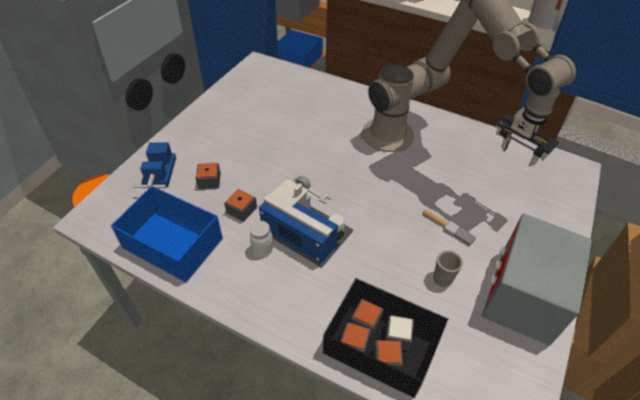

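The top view shows the fixture turned slightly. The cover spans crop (395–495, 235–335), with the tab at (415,290) and the tin at (271,318). Next I'll fit the fixture pose from these corners.

```bash
python3 - <<'E'
from h import *
from scipy.optimize import least_squares
c=cam('top')
pts=[((244,173),(115,205,123)),((495,190),(115,-45,123)),((395,330),(-34,45,129)),((490,335),(-34,-45,129)),((233,370),(-65,210,12)),((240,196),(86,205,135)),((238,221),(60,205,135)),((497,238),(60,-45,135)),((417,270),(15,30,165))]
px=np.array([p[0] for p in pts])/2.8+[200,90]-0.3; F=np.array([p[1] for p in pts],float)
def W(q,P):
    s,k=np.sin(q[2]),np.cos(q[2]);P=np.atleast_2d(P)
    return np.c_[q[0]+k*P[:,0]-s*P[:,1],q[1]+s*P[:,0]+k*P[:,1],P[:,2]]
r=least_squares(lambda q:(proj(c,W(q,F))-px).ravel(),[450,0,0],loss='soft_l1')
print(r.x,np.round(r.fun.reshape(-1,2),1))
q=r.x
print('tab',W(q,[0,30,151]),'open',W(q,[0,160,151]))
cs=cam('scene');im=cv2.imread('pics/scene0.png')
for t in [(115,205,123),(115,-45,123),(-34,45,129),(-34,-45,129),(15,30,165),(-15,30,165),(120,210,0),(120,-50,0)]:
    a=proj(cs,W(q,t))[0];cv2.circle(im,tuple(int(round(v)) for v in a),1,(0,255,0),-1)
cv2.imwrite('pics/ov.png',cv2.resize(im[150:280,200:380],None,fx=4,fy=4))
print('cam ok', proj(cs,W(q,[0,30,147]))[0])
o=bot.get_obs();print(rot(o['tcp_rot']))
E
```

```text
[ 561.72914875 -126.68484956   -6.40460632] [[-0.3 -0.3]
 [ 0.4 -0.4]
 [ 0.5 -0.3]
 [ 0.4  0.3]
 [-0.6 -0.1]
 [-0.1 -0. ]
 [-0.3  0.2]
 [-0.4  0.3]
 [ 0.3  0.3]]
tab [[565.36283514 -96.90572394 151.        ]] open [[581.10880951  32.13715379 151.        ]]
cam ok [297.75466433 189.93686527]
[[-9.57144419e-01  2.89611047e-01  4.20309153e-05]
 [ 2.89611050e-01  9.57144412e-01  1.15261101e-04]
 [-6.84876741e-06  1.22494137e-04 -9.99999992e-01]]
```

View pics/ov.png

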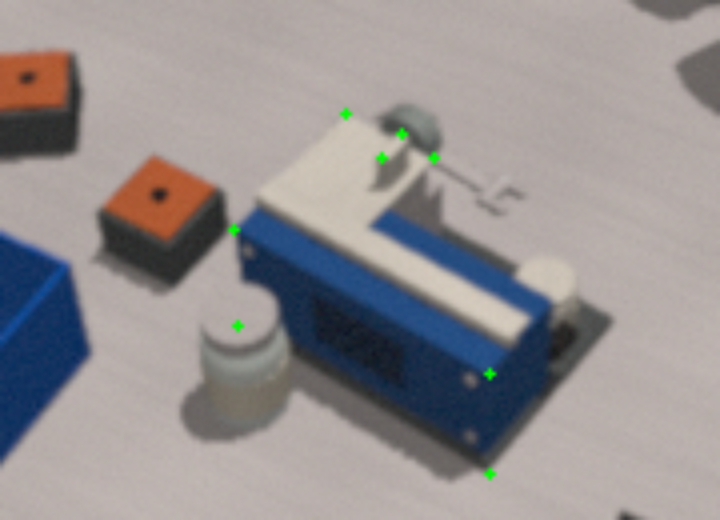

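Fixture pose: (562, -127), yaw ≈ -0.121. The overlay on the scene view agrees to within a few mm. Next I'll travel above the tab.

```bash
python3 -m jog '[[-23.7,-18.9,-0.6,0,0,0],[-23.7,-18.9,-0.6,0,0,0],[-23.7,-18.9,-0.6,0,0,0],[-23.7,-18.9,-0.6,0,0,0],[-23.7,-18.9,-0.6,0,0,0],[-23.7,-18.9,-0.6,0,0,0],[-23.7,-18.9,-0.6,0,0,0],[-23.7,-18.9,-0.6,0,0,0],[-23.7,-18.9,-0.6,0,0,0],[-23.7,-18.9,-0.6,0,0,0],[-23.7,-18.9,-0.6,0,0,0],[-23.7,-18.9,-0.6,0,0,0]]' 100
python3 -m jog '[[-23.7,-18.9,-0.6,0,0,0],[-23.7,-18.9,-0.6,0,0,0],[-23.7,-18.9,-0.6,0,0,0],[-23.7,-18.9,-0.6,0,0,0],[-23.7,-18.9,-0.6,0,0,0],[-23.7,-18.9,-0.6,0,0,0],[-23.7,-18.9,-0.6,0,0,0],[-23.7,-18.9,-0.6,0,0,0],[-23.7,-18.9,-0.6,0,0,0],[-23.7,-18.9,-0.6,0,0,0],[-23.7,-18.9,-0.6,0,0,0],[-23.7,-18.9,-0.6,0,0,0]]' 100
python3 -m jog '[[0,0,0,0,0,-0.086],[0,0,0,0,0,-0.086],[0,0,0,0,0,0],[0,0,0,0,0,0]]' 60
python3 - <<'E'
from h import *
o=bot.get_obs();print(o['tool_pos'],o['tcp_rot'],o['contact_force'],o['grip_width'],o['joint_positions'])
im=bot.capture('wrist');save('w1',im);c=cam('wrist',o)
for t in('tab','cover','box_top','bracket_top'):
    for a in bot.outline_of(t,'wrist')[:2]: print(t,round(a['p'],2),a['pixel'],a['mask'].sum(),onz(c,a['pixel'],147 if t=='tab' else 123))
E
```

```text
time: 2.15
tool_pos: [359.2, 202.0, 234.1]
tcp_rot: [3.141, 0.0, 2.848]
contact_force: [0.3, -0.1, 0.3]
grip_width: 91.7
finger_force: 0.0
time: 3.35
tool_pos: [565.7, -97.5, 241.1]
tcp_rot: [3.141, -0.0, 2.848]
contact_force: [0.0, 0.2, -1.1]
grip_width: 91.7
finger_force: 0.0
time: 3.75
tool_pos: [565.0, -96.3, 241.1]
tcp_rot: [3.141, -0.0, 3.018]
contact_force: [0.5, -0.0, -0.4]
grip_width: 64.4
finger_force: 0.0
[565.04701803 -96.27758126 241.07256596] [ 3.14147131e+00 -7.61202741e-05  3.01761227e+00] [ 0.45766683 -0.0263859  -0.36197498] 64.43030552922441 [-3.02513974e-01  4.21108810e-01  1.36276768e+00  1.08341412e-04
  1.35781263e+00 -1.74935281e+00]
tab 0.88 [288.8, 203.2] 9441 [ 564.55066261 -122.60932958  147.        ]
cover 0.84 [289.7, 202.3] 9274 [ 570.89597764 -124.94776164  123.        ]
box_top 0.57 [338.0, 194.5] 31049 [568.929105   -79.73377193 123.        ]
bracket_top 0.69 [283.3, 142.6] 909 [ 515.90596126 -122.40978763  123.        ]
bracket_top 0.63 [28.5, 209.3] 5028 [ 546.58510731 -381.25062077  123.        ]
```

View pics/w1.png

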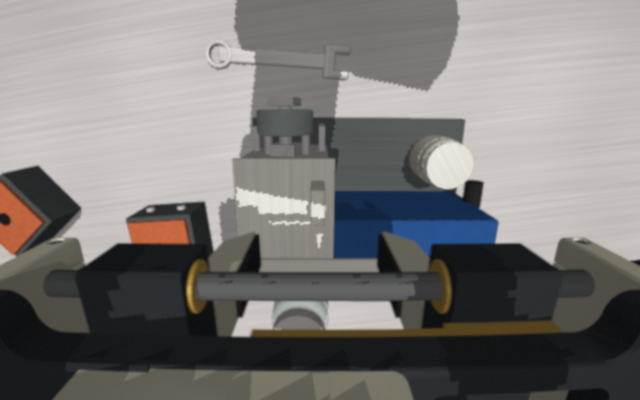

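The wrist view shows the cover's front corners at (233,158) and (334,158), the tab's front top edge at (310–326,181) and the base plate corner at (464,119). I'll refine the pose with these.

```bash
python3 - <<'E'
from h import *
from scipy.optimize import least_squares
o=bot.get_obs();c=cam('wrist',o)
pts=[((233,158),(-34,-45,129)),((334,158),(-34,45,129)),((310,181),(-15,24,165)),((326,181),(-15,36,165)),((464,119),(-65,210,12))]
px=np.array([p[0] for p in pts],float);F=np.array([p[1] for p in pts],float)
def W(q,P):
    s,k=np.sin(q[2]),np.cos(q[2]);P=np.atleast_2d(P)
    return np.c_[q[0]+k*P[:,0]-s*P[:,1],q[1]+s*P[:,0]+k*P[:,1],P[:,2]]
r=least_squares(lambda q:(proj(c,W(q,F))-px).ravel(),[561.7,-126.7,-.1214],loss='soft_l1')
print(r.x,np.round(r.fun.reshape(-1,2),1)); print(proj(c,W([561.7,-126.7,-.1214],F)))
print('tab',W(r.x,[0,30,151]),'open',W(r.x,[0,157,151]))
E
```

```text
[ 5.61067094e+02 -1.27762586e+02 -1.29394082e-01] [[-1.  -1.8]
 [ 1.2 -1.1]
 [-0.1  7.2]
 [-0.6  7.3]
 [ 2.  -0.7]]
[[233.08270549 157.20534184]
 [336.14965431 157.04555092]
 [311.22097408 188.6017554 ]
 [326.67673713 188.60081553]
 [466.57565101 117.33037441]]
tab [[564.93809313 -98.0133785  151.        ]] open [[581.32532396  27.92493443 151.        ]]
```

```bash
python3 -m jog '[[0,-0.3,13,0,0,0],[0,-0.3,13,0,0,0],[0,-0.3,13,0,0,0],[0,0,13,0,0,0],[0,0,13,0,0,0],[0,0,13,0,0,0],[0,0,13,0,0,0],[0,0,13,0,0,0]]' 60
python3 -m jog '[[0,0,0,0,0,0],[0,0,0,0,0,0],[0,0,0,0,0,0],[0,0,0,0,0,0],[0,0,0,0,0,0],[0,0,0,0,0,0]]' 0
```

```text
time: 4.8
tool_pos: [565.0, -97.2, 136.4]
tcp_rot: [3.142, 0.0, 3.02]
contact_force: [-0.7, -1.1, -1.9]
grip_width: 55.3
finger_force: 0.0
time: 5.4
tool_pos: [565.1, -97.3, 137.4]
tcp_rot: [3.142, 0.001, 3.02]
contact_force: [-0.4, 0.1, 1.1]
grip_width: 12.0
finger_force: 25.1
```

```bash
python3 -m jog '[[0,5,0,0,0,0],[0,9,0,0,0,0],[0,10,0,0,0,0],[0,10,0,0,0,0],[0,10,0,0,0,0],[0,10,0,0,0,0],[0,10,0,0,0,0],[0,10,0,0,0,0],[0,10,0,0,0,0],[0,10,0,0,0,0],[0,10,0,0,0,0],[0,10,0,0,0,0]]'
python3 -m jog '[[0,7,0,0,0,0],[0,4,0,0,0,0],[0,2,0,0,0,0],[0,0,0,0,0,0],[0,0,0,0,0,0],[0,0,0,0,0,0]]'
```

```text
time: 6.6
tool_pos: [579.6, 16.6, 137.4]
tcp_rot: [3.142, 0.002, 3.02]
contact_force: [5.4, -3.2, 3.7]
grip_width: 11.9
finger_force: 30.0
time: 7.2
tool_pos: [581.3, 29.8, 137.5]
tcp_rot: [3.14, 0.002, 3.02]
contact_force: [5.8, 0.0, 3.3]
grip_width: 11.8
finger_force: 30.0
```

```bash
python3 -m jog '[[0,0,0,0,0,0],[0,0,0,0,0,0],[0,0,0,0,0,0],[0,0,0,0,0,0],[0,0,-14,0,0,0],[0,0,-14,0,0,0],[0,0,-14,0,0,0],[0,0,-14,0,0,0],[0,0,-12,0,0,0]]' 60
python3 -m jog '[[-6,-16,0,0,0,0],[-6,-16,0,0,0,0],[-6,-16,0,0,0,0],[-6,-16,0,0,0,0],[-6,-16,0,0,0,0],[-6,-16,0,0,0,0],[-6,-16,0,0,0,0],[-6,-16,6,0,0,0],[-6,-15,12,0,0,0],[-6,-15,12,0,0,0],[0,0,0,0,0,0],[0,0,0,0,0,0]]'
python3 - <<'E'
from h import *
o=bot.get_obs();print(o['tool_pos'],o['tcp_rot'],o['grip_width'])
im=bot.capture('wrist');c=cam('wrist',o);save('w2',im)
r=bot.outline_of('head','wrist');m=np.zeros(im.shape[:2],np.uint8)
for a in r[:2]: print(round(a['p'],2),a['pixel'],a['mask'].sum(),np.argwhere(a['mask']).min(0),np.argwhere(a['mask']).max(0),onz(c,a['pixel'],115))
q=(561.5,-127.2,-.123)
u=proj(c,[[q[0],q[1],105]])[0];print(u)
x,y=int(u[0]),int(u[1]);cr=im[max(0,y-75):y+75,x-100:x+100];print(max(0,y-75),x-100)
save('w2c',cv2.resize(cr,None,fx=4,fy=4,interpolation=cv2.INTER_CUBIC))
E
```

```text
time: 8.1
tool_pos: [580.2, 28.9, 205.7]
tcp_rot: [3.141, -0.0, 3.02]
contact_force: [-0.2, -0.3, 0.4]
grip_width: 55.1
finger_force: 0.0
time: 9.3
tool_pos: [620.4, -135.3, 174.1]
tcp_rot: [3.141, -0.002, 3.019]
contact_force: [0.4, 0.7, 0.1]
grip_width: 55.2
finger_force: 0.0
[ 620.43472638 -135.31343897  174.13214376] [ 3.14076459e+00 -1.83688420e-03  3.01919954e+00] 55.22106772279729
0.93 [316.9, 107.2] 3230 [  0 298] [149 342] [ 545.0089227 -128.1507793  115.       ]
[321.10754555 130.67952517]
55 221
```

View pics/w2c.png

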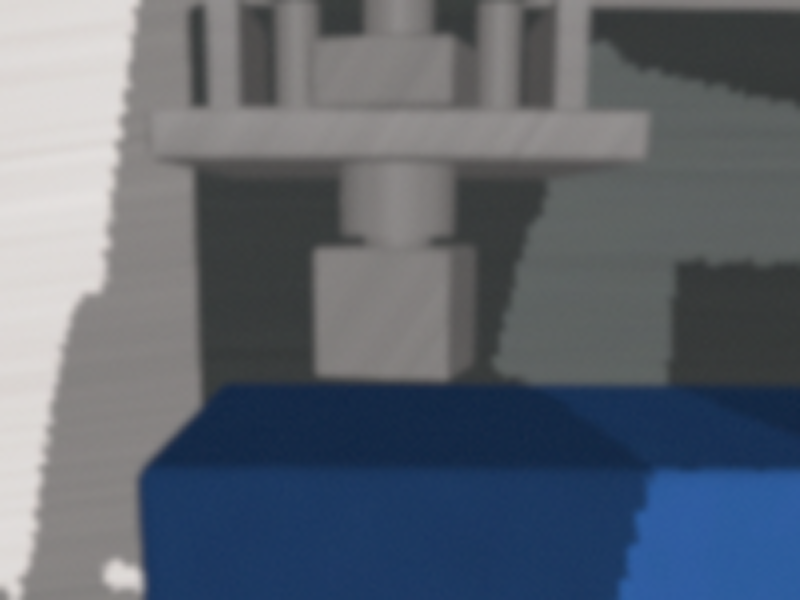

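The cover is open and the head is visible at crop (314–474, 245–380), with its upper ridge at column 447. The bracket's top corners are at (152,110) and (648,110), and the box corner is at (142,468). I'll fit the fixture pose and bolt angle together.

```bash
cat > fit.py <<'E'
from h import *
from scipy.optimize import least_squares
o=bot.get_obs();c=cam('wrist',o)
C=lambda u,v:(221+(u+.5)/4-.5,55+(v+.5)/4-.5)
fx=[(C(152,112),(-33,-40,123)),(C(648,112),(-33,40,123)),(C(648,158),(-25,40,123)),(C(154,160),(-25,-40,123)),(C(142,470),(25,-45,123))]
hd=[(C(314,250),(-11,-12,12)),(C(315,378),(11,-12,12)),(C(446,248),(-11,12,12)),(C(448,380),(11,12,12)),(C(473,248),(-11,12,-12)),(C(473,372),(11,12,-12))]
def W(q,P):
    s,k=np.sin(q[2]),np.cos(q[2]);P=np.atleast_2d(P)
    return np.c_[q[0]+k*P[:,0]-s*P[:,1],q[1]+s*P[:,0]+k*P[:,1],P[:,2]]
def H(q,th): 
    P=np.array([p[1] for p in hd],float)@R.from_euler('x',th).as_matrix().T
    return W(q,P+[0,0,105])
px=np.array([p[0] for p in fx+hd]);F=[p[1] for p in fx]
def f(q): return ((proj(c,np.r_[W(q,F),H(q,q[3])])-px)).ravel()
r=least_squares(f,[561.5,-127.2,-.122,.27],loss='soft_l1')
print(r.x,np.round(r.fun.reshape(-1,2),1))
print('th sigma', np.sqrt(np.diag(np.linalg.inv(r.jac.T@r.jac)))*.5)
# target: tool tilt th, grasp point at head
q=r.x;th=q[3]
Rf=R.from_euler('z',q[2])*R.from_euler('x',th)*R.from_matrix(np.diag([-1.,1,-1]))
Rt=Rf.as_matrix();g=np.array([q[0],q[1],105.])
tcp=g+Rt[:,2]*bot.grip_point_offset; pre=tcp-Rt[:,2]*80
R0=rot(o['tcp_rot']);print('rotvec in tool',(R.from_matrix(R0).inv()*Rf).as_rotvec(),'tcp',tcp,'pre',pre)
print('shift to pre, present tool axes',R0.T@(pre-o['tool_pos']))
E
python3 fit.py
```

```text
[ 5.63176195e+02 -1.27412889e+02 -1.18097499e-01  2.62249611e-01] [[-0.8 -0.1]
 [ 0.3 -0.4]
 [-0.3  1.1]
 [-0.7  0.9]
 [-1.1 -0.6]
 [-0.2 -0.1]
 [ 0.1 -0. ]
 [ 1.   0.6]
 [ 0.2  0.6]
 [ 1.2 -0.4]
 [ 0.8 -1.5]]
th sigma [0.12369757 0.15398623 0.00369319 0.01909492]
rotvec in tool [-0.26187851  0.00068016 -0.0031087 ] tcp [ 563.75046226 -122.57286502   86.842787  ] pre [ 561.30677289 -143.16871233  164.10752317]
shift to pre, present tool axes [ 58.10850048 -15.63254091  11.23486293]
```

```bash
python3 -m jog '[[9.6,-2.6,0,0,0,0],[9.6,-2.6,0,0,0,0],[9.6,-2.6,0,0,0,0],[9.6,-2.6,0,0,0,0],[9.6,-2.6,0,0,0,0],[9.6,-2.6,11.2,0,0,0],[0,0,0,-0.0655,0,0],[0,0,0,-0.0655,0,0],[0,0,0,-0.0655,0,0],[0,0,0,-0.0655,0,0],[0,0,0,0,0,0],[0,0,0,0,0,0]]' 60
python3 - <<'E'
from h import *
o=bot.get_obs();q=[562.9,-127.4,-.119];th=.262
Rf=R.from_euler('z',q[2])*R.from_euler('x',th)*R.from_matrix(np.diag([-1.,1,-1]))
Rt=Rf.as_matrix();tcp=np.array([q[0],q[1],105.])+Rt[:,2]*bot.grip_point_offset
R0=rot(o['tcp_rot']);print(o['tool_pos'],o['tcp_rot'],o['joint_positions'],R0.T@(tcp-o['tool_pos']),(R.from_matrix(R0).inv()*Rf).as_rotvec(),bot.grip_point_offset)
E
```

```text
time: 10.6
tool_pos: [561.4, -144.1, 163.9]
tcp_rot: [2.881, -0.0, 3.019]
contact_force: [0.2, -0.8, 0.2]
grip_width: 55.2
finger_force: 0.0
[ 561.36606423 -144.12692126  163.85775449] [ 2.88094168e+00 -2.56811924e-04  3.01889137e+00] [-0.51678609  0.53367684  1.42767908  0.25008145  1.29102581 -2.04761668] [ 0.52310984  1.07890404 79.99645072] [-0.00134855  0.00070818 -0.00364197] 18.8
```

```bash
python3 -m jog '[[0.5,1,8,0,0,0],[0,0,8,0,0,0],[0,0,8,0,0,0],[0,0,8,0,0,0],[0,0,8,0,0,0],[0,0,8,0,0,0]]' 60
python3 -m jog '[[0,0,8,0,0,0],[0,0,8,0,0,0],[0,0,8,0,0,0],[0,0,8,0,0,0],[0,0,0,0,0,0]]' 60
```

```text
time: 11.2
tool_pos: [562.8, -130.1, 117.0]
tcp_rot: [2.879, -0.0, 3.02]
contact_force: [-0.3, 0.0, 0.4]
grip_width: 55.3
finger_force: 0.0
time: 11.7
tool_pos: [563.2, -121.6, 85.6]
tcp_rot: [2.879, -0.002, 3.02]
contact_force: [0.1, -0.0, 0.2]
grip_width: 55.3
finger_force: 0.0
```

```bash
python3 -m jog '[[0,0,0,0,0,0],[0,0,0,0,0,0],[0,0,0,0,0,0],[0,0,0,0,0,0],[0,0,0,0,0,0],[0,0,0,0,0,0],[0,0,0,0,0,0]]' 0
python3 - <<'E'
from plant import bot
o=bot.get_obs();print(o['contact_force'],o['moment'])
E
```

```text
time: 12.4
tool_pos: [563.9, -122.6, 87.0]
tcp_rot: [2.88, 0.0, 3.02]
contact_force: [-0.0, -2.8, 0.9]
grip_width: 23.9
finger_force: 30.0
[-0.03968621 -2.7872526   0.94345347] [-0.48376439  0.09941802 -0.12032884]
```

```bash
python3 -m jog '[[0,-0.52,0,0.0275,0,0],[0,-0.52,0,0.0275,0,0],[0,-0.52,0,0.0275,0,0],[0,-0.52,0,0.0275,0,0],[0,-0.52,0,0.0275,0,0],[0,-0.52,-0.1,0.0275,0,0],[0,-0.52,0,0.0275,0,0],[0,-0.52,0,0.0275,0,0],[0,-0.52,0,0.0275,0,0],[0,-0.52,0,0.0275,0,0],[0,0,0,0,0,0],[0,0,0,0,0,0]]' 0
python3 -m jog '[[0,0,0,0,0,0],[0,0,0,0,0,0],[0,0,0,0,0,0]]' 0
python3 - <<'E'
from h import *
o=bot.get_obs();print(o['contact_force'],o['moment'],o['tool_pos'],o['tcp_rot'])
print('grasp',np.array(o['tool_pos'])-rot(o['tcp_rot'])[:,2]*18.8)
im=bot.capture('wrist');c=cam('wrist',o);save('w3',im)
u=proj(c,[[563,-127.4,105]])[0]
print(u,proj(c,[[563-86,-117,105]])[0])
for t in('cover','tab','tin'):
    t_=bot.outline_of(t,'top') if 0 else None
im=bot.capture('top');save('top3',im);a=im[90:300,200:480];save('top3c',cv2.resize(a,None,fx=2.8,fy=2.8,interpolation=cv2.INTER_CUBIC))
E
```

```text
time: 13.6
tool_pos: [563.3, -127.6, 86.4]
tcp_rot: [-3.127, 0.0, 3.02]
contact_force: [0.1, -5.6, 2.1]
grip_width: 23.9
finger_force: 30.0
time: 13.9
tool_pos: [563.3, -127.7, 86.4]
tcp_rot: [-3.127, 0.0, 3.02]
contact_force: [0.4, -5.1, 1.9]
grip_width: 23.6
finger_force: 30.0
[ 0.38204394 -5.05001034  1.85560299] [-0.70561107  0.15613189 -0.14377405] [ 563.3401859  -127.65794419   86.40710237] [-3.12690608e+00  4.94679240e-04  3.01994484e+00]
grasp [ 563.36445956 -127.38275843  105.20507257]
[320.36458964 264.22408056] [320.57300509  79.70739664]
```

View pics/w3.png

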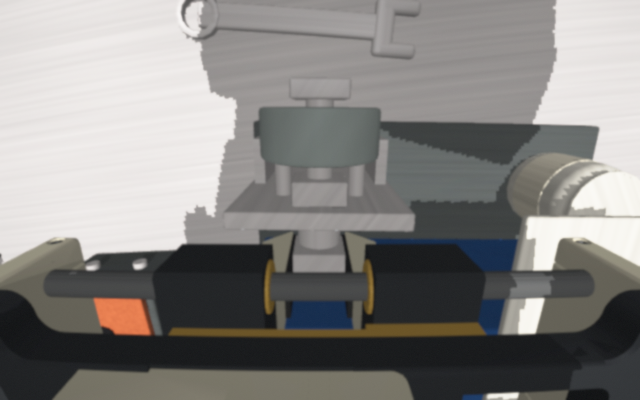

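View pics/top3c.png

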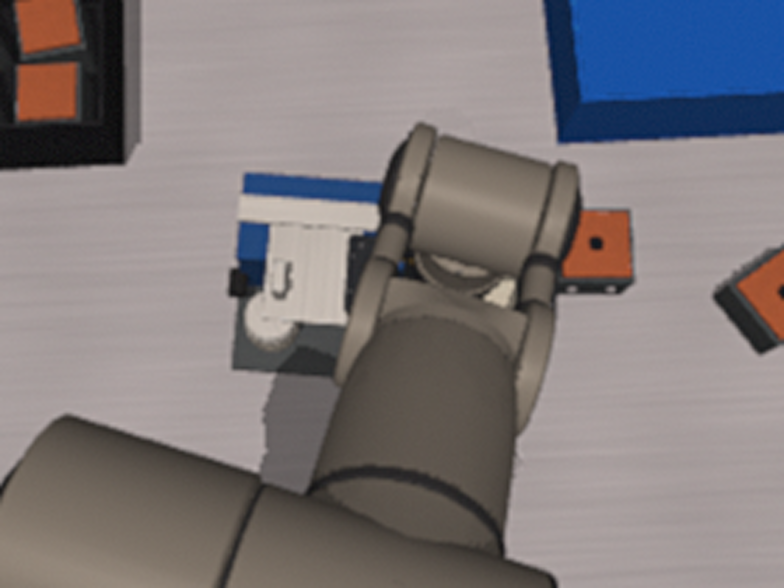

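The nut and head sit square and symmetric between the fingers, and nothing else has been disturbed. One last numeric check of how far the cover slid.

```bash
python3 - <<'E'
from h import *
c=cam('top');q=(562.2,-127.0,-.1205)
def W(P):
    s,k=np.sin(q[2]),np.cos(q[2]);return [q[0]+k*P[0]-s*P[1],q[1]+s*P[0]+k*P[1],P[2]]
for d in(0,110,120,128): print(d,[np.round((proj(c,[W(p)])[0]+.3-[200,90])*2.8) for p in[(-34,-45+d,129),(15,24+d,165),(15,36+d,165)]])
E
```

```text
0 [array([492., 335.]), array([425., 271.]), array([412., 270.])]
110 [array([376., 327.]), array([306., 263.]), array([294., 262.])]
120 [array([365., 327.]), array([296., 262.]), array([283., 261.])]
128 [array([357., 326.]), array([287., 261.]), array([274., 261.])]
```

```bash
python3 - <<'E'
import cv2,numpy as np
a=cv2.imread('pics/top0.png').astype(int);b=cv2.imread('pics/top3.png').astype(int)
# tab rows: profile of brightness along columns
for n,im,r0,r1,c0,c1 in(('closed edge',a,190,205,368,384),('open edge',b,190,200,316,332),('closed tab',a,190,196,340,356),('open tab',b,187,193,292,308)):
    print(n,c0,im[r0:r1,c0:c1].mean((0,2)).round().astype(int))
E
```

```text
closed edge 368 [171 174 174 172 169 169 172 158 142 148 149 149 148 149 148 148]
open edge 316 [186 189 188 186 187 192 166  93  46  48  63  85 104 113 114 113]
closed tab 340 [ 35  53 135 178 172 138 133 171 175 173 146 143 172 171 172 171]
open tab 292 [ 43  51 116 172 174 172 189 190 189 147  90 124 166 187 187 185]
```

```bash
python3 - <<'E'
from plant import bot
print(bot.close_job())
E
```

```text
the job is handed in; nothing more can be done
None
```

I handed the job in with the cover about 127 mm open and the bolt head held at 30 N, its flats upright to within about 0.03 rad; no verdict came back.

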